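# Clear the flip flags on the sample tally rail

### The arm

A 6-joint arm with a two-finger parallel gripper is mounted at the origin on a cart in front of the work surface, level with it; the furniture and walls round the work are solid. World frame = base frame: x ahead of the robot, y to its left, z up, the work surface at z = 0. Lengths are in m, angles in rad, forces in N, time in s.
With the tool pointing down it reaches from about 0.25 to 0.725 m from the base axis. Payload 4 kg.
Tool frame: the origin (TCP) lies at the very end of the fingers, on their centre line; the grasp point (between the pads) lies bot.grasp_offset behind it (bot.grasp_offset is the distance from the TCP to the grasp point, in m); z points along the fingers, y is the direction in which the jaws open and shut (so a half turn about z gives the same grasp; the last joint's range is limited). The gripper opens to 85 mm and grips with 20 to 120 N. Pads are 22 mm wide; open, the fingers measure 114 mm over their backs; the gripper's body (76 mm by 85 mm) begins 54 mm behind the grasp point. The pads swing forward as they close: fully open they stand 13 mm farther back than shut.
Start: joints at [1.269, 0.241, 0.005, 1.335, 0, 1.571], TCP at [0.149, 0.477, 0.231] pointing down, gripper open.
Joint ranges: [-2.72, 2.72], [-1.05, 1.87], [-1.09, 1.28], [-1.99, 2.15], [-1.42, 1.44], [-3.14, 3.14]. Speed limits (rad/s): [2.79, 2.79, 3.14, 3.14, 3.14, 3.14].

### API

Orientations are given as a unit quaternion [x, y, z, w].
In Python, from workcell import bot gives the robot as it stands. The module is installed in compiled form; this text tells all that it offers.
- The arm moves only by the shell command python3 -m jog 'ROWS' [OPENING]. ROWS is JSON, a list that holds one entry, the list of rows, each a list of 6 numbers: the shift along the tool's x, y, z in m, then the turn, a rotation vector about the tool's x, y, z in degrees. In form: [[[dx, dy, dz, wx, wy, wz], ...]]. A call has 1 to 12 rows; each row shifts and turns the pose as measured when the row begins, along the tool's axes as they then stand; what a row does not reach is not made up. A row lasts 1/8 s, in which the tool goes at most 62.5 mm and 10.7 degrees, less where a joint would pass 70% of its speed; a pose out of reach is approached as far as the arm can. A call is refused whole if a number of a shift passes 0.0625 or a number of a turn 10.7, either way. A call with a gripper value outside its range is refused whole. OPENING is the finger opening in m, from 0 to 0.0854, set as the call begins (- or left out, the last holds). The fingers move at their own pace and stop on an object; the grip force is fixed at half the most. Time passes only in rows, so rows that do not move let the fingers close. It gives the time, the measured TCP pose, the force and the opening at its end, in the units of the state.
- bot.get_obs(): the state, without advancing time (a new reading comes with each control period).
- bot.camera(name): name is "scene" or "top" or "wrist"; returns a dict with "pixels" (400x640x3 uint8, red, green, blue), "fx", "fy", "cx", "cy" (pixels), "k1" (the pictures are not rectified: a ray, as slopes to the right and down, at radius r is drawn at 1 + k1 r^2 times it, then the intrinsics apply), "rvec" (rotation vector, rad) and "tvec" (3), from world to camera coordinates, as OpenCV has them. Camera axes: x right, y down, z forward; pixel columns grow to the right and rows downward; lengths in m; the calibration is good to about 2 mm. A picture is of the moment at which its call begins. There is no depth.
- bot.job_done(): hands the job in, once; it reports no verdict.
The state is a dict: "clock": time; "joint_pos": joint angles; "joint_vel": joint speeds; "tau": joint torques, N m; "eef_pos": TCP position; "tool_rot": TCP orientation; "ft_force": force on the tool from outside, world axes, zero at the start; "ft_torque": the same for the moment, N m; "grip_width": finger opening in m.
Only numpy, scipy, OpenCV 4.12 (cv2) and the standard library are available. Lean on these libraries where they do the work, as an engineer would, in place of code of your own. Each camera call takes 0.05 s, during which the arm holds its last target. There are 200 camera calls.

### The job

The sieved samples have been weighed, so clear the tally rail: with closed fingertips trace gently along the curved row of flip flags, starting from the blue end, so that the five red flags fall over one after another in order. Stop short of the yellow flag, which must be left standing, and take the hand away. Only touch the flags lightly: do not press hard on the rail, shift it or lift it, and leave the jar, weight and stone core beside it where they are.

Things in the scene. Friction and masses are not known exactly. Their poses are not given: they have to be found in the camera images.
- rail: Curved tally rail, loose on the table on rubber feet, about 0.85 kg. Grey bar with a black top face, 34 mm wide, 25 mm high, bent in plan to an arc of radius 150 mm about a centre lying to its own +y; about 260 mm long over its round end caps (blue cap = start end, black cap = other end). Origin: in the middle of the bar, on the table level. Its own +x points from the blue end towards the black end, z up. Six flip flags stand in a row along the middle of its top.
- rail_start (a point): centre of the blue start cap (diameter 36 mm), on its top face 25 mm above the table
- rail_stop (a point): centre of the black cap (diameter 36 mm) at the other end, on its top face 25 mm above the table
- flag_1_foot (a point): Red flag 1, counted from the blue end (red flags stand 34 mm apart): middle of its hinge axis, 4 mm above the rail's top and 29 mm above the table; fixed to the rail. The flag is a plate 22 mm wide across the row, 3 mm thick, reaching 30 mm from the hinge (top about 59 mm above the table when it stands).
- flag_1 (a joint): Red flag 1: hinge angle in rad; 0 = standing, leaning back 0.2 rad towards the blue end against its stop; grows as it tips towards the black end; 0.2 = upright, beyond that it falls over by its own weight; 1.65 = lying flat. Very light to move.
- flag_2_foot (a point): Red flag 2, counted from the blue end (red flags stand 34 mm apart): middle of its hinge axis, 4 mm above the rail's top and 29 mm above the table; fixed to the rail. The flag is a plate 22 mm wide across the row, 3 mm thick, reaching 30 mm from the hinge (top about 59 mm above the table when it stands).
- flag_2 (a joint): Red flag 2: hinge angle in rad; 0 = standing, leaning back 0.2 rad towards the blue end against its stop; grows as it tips towards the black end; 0.2 = upright, beyond that it falls over by its own weight; 1.65 = lying flat. Very light to move.
- flag_3_foot (a point): Red flag 3, counted from the blue end (red flags stand 34 mm apart): middle of its hinge axis, 4 mm above the rail's top and 29 mm above the table; fixed to the rail. The flag is a plate 22 mm wide across the row, 3 mm thick, reaching 30 mm from the hinge (top about 59 mm above the table when it stands).
- flag_3 (a joint): Red flag 3: hinge angle in rad; 0 = standing, leaning back 0.2 rad towards the blue end against its stop; grows as it tips towards the black end; 0.2 = upright, beyond that it falls over by its own weight; 1.65 = lying flat. Very light to move.
- flag_4_foot (a point): Red flag 4, counted from the blue end (red flags stand 34 mm apart): middle of its hinge axis, 4 mm above the rail's top and 29 mm above the table; fixed to the rail. The flag is a plate 22 mm wide across the row, 3 mm thick, reaching 30 mm from the hinge (top about 59 mm above the table when it stands).
- flag_4 (a joint): Red flag 4: hinge angle in rad; 0 = standing, leaning back 0.2 rad towards the blue end against its stop; grows as it tips towards the black end; 0.2 = upright, beyond that it falls over by its own weight; 1.65 = lying flat. Very light to move.
- flag_5_foot (a point): Red flag 5, counted from the blue end (red flags stand 34 mm apart): middle of its hinge axis, 4 mm above the rail's top and 29 mm above the table; fixed to the rail. The flag is a plate 22 mm wide across the row, 3 mm thick, reaching 30 mm from the hinge (top about 59 mm above the table when it stands).
- flag_5 (a joint): Red flag 5: hinge angle in rad; 0 = standing, leaning back 0.2 rad towards the blue end against its stop; grows as it tips towards the black end; 0.2 = upright, beyond that it falls over by its own weight; 1.65 = lying flat. Very light to move.
- flag_yellow_foot (a point): Yellow flag, last in the row, 42 mm past flag 5: middle of its hinge axis, 4 mm above the rail's top and 29 mm above the table; fixed to the rail. The flag is a plate 22 mm wide across the row, 3 mm thick, reaching 30 mm from the hinge (top about 59 mm above the table when it stands).
- flag_yellow (a joint): Yellow flag: hinge angle in rad; 0 = standing, leaning back 0.2 rad towards the blue end against its stop; grows as it tips towards the black end; 0.2 = upright, beyond that it falls over by its own weight; 1.65 = lying flat. Very light to move.
- jar: Bystander, stands loose beside the rail: small sample jar with black lid, 41 mm across, 62 mm high; origin at the middle of its underside. To be left where it stands.
- weight: Bystander, stands loose beside the rail: brass 100 g weight, 26 mm across, 27 mm high; origin at the middle of its underside. To be left where it stands.
- core: Bystander, stands loose beside the rail: stone drill core, 42 mm across, 40 mm high; origin at the middle of its underside. To be left where it stands.

How it is judged:
By the outcome, as a careful person would: the job done as asked, in the order asked, and still so for the second after the job is handed in, with the robot touching nothing.
It also fails if it takes over 38 s, if anything falls off the work surface, if the arm or the gripper's body presses on something with over 40 N, if the wrist force passes 120 N, or if a joint passes its speed limit or range.

## Working session

There is one attempt and no reset: what is moved stays moved. The work goes in short steps, Python scripts to look and compute and a shell command to move; the robot and the scene stay as the last step left them, time stands still between calls to the robot, and variables do not carry over. Pictures are saved under pics/ and viewed, on a budget of 10 in all, crops included, one or two more only if the job needs it, and the job is handed in when it is done.

```bash
mkdir -p pics
python3 - <<'E'
from workcell import bot
import cv2,numpy as np,pickle
d={}
for n in("top","scene"):
    c=bot.camera(n);d[n]=c;cv2.imwrite(f"pics/{n}0.png",c["pixels"][:,:,::-1])
    print(n,{k:np.round(v,4) for k,v in c.items() if k!="pixels"})
pickle.dump(d,open("cams.pkl","wb"))
o=bot.get_obs();print(o)
E
```

```text
top {'fx': np.float64(394.3071), 'fy': np.float64(394.3071), 'cx': np.float64(319.6377), 'cy': np.float64(195.1301), 'k1': np.float64(-0.0156), 'rvec': array([ 2.1761, -2.1505,  0.125 ]), 'tvec': array([-0.2811,  0.5166,  0.8599])}
scene {'fx': np.float64(510.9735), 'fy': np.float64(510.9735), 'cx': np.float64(311.5174), 'cy': np.float64(194.6755), 'k1': np.float64(-0.1545), 'rvec': array([ 1.9924, -0.5893,  0.3849]), 'tvec': array([-0.5951,  0.0724,  0.7983])}
{'clock': 0.1, 'joint_pos': array([1.26901325e+00, 2.41342343e-01, 3.85950540e-03, 1.33519085e+00,
       2.59097755e-05, 1.57079213e+00]), 'joint_vel': array([ 0.00148427,  0.00028713,  0.00240055, -0.00081364, -0.00203249,
        0.00146019]), 'tau': array([-2.90292946e-04, -3.73138189e+01,  2.53010076e+01,  1.08726608e-02,
        9.96725305e-06,  4.35596604e-06]), 'eef_pos': array([0.14843709, 0.47686993, 0.23049983]), 'tool_rot': array([ 1.50317467e-01,  9.88637334e-01, -9.26066462e-04, -1.53911620e-04]), 'ft_force': array([ 0.44504932,  0.2873819 , -0.01428655]), 'ft_torque': array([ 0.02559538, -0.01371273,  0.02809589]), 'grip_width': 0.0857183360660895}
```

View pics/top0.png

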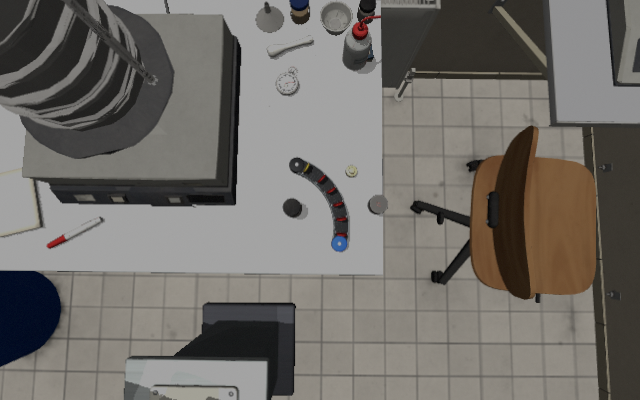

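View pics/scene0.png

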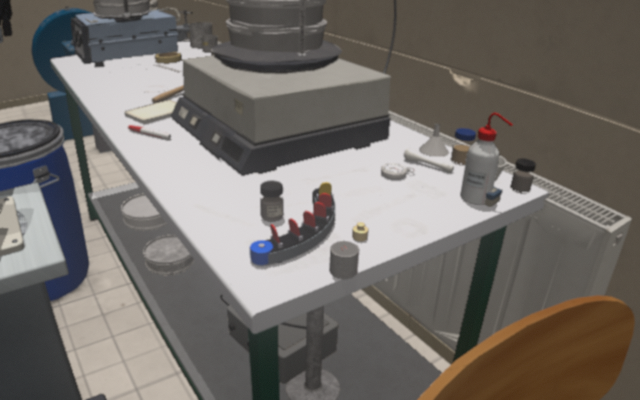

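The top view shows the rail with its blue cap at (340,243) and black cap at (297,165), red flags running between them, the yellow flag near (307,169), the jar at (292,208), the weight at (352,171) and the core at (378,204). The scene view shows the same layout: blue cap (262,251), jar (272,200), core (344,260).

```bash
cat > h.py <<'E'
import cv2,numpy as np
def K(c): return np.array([[c["fx"],0,c["cx"]],[0,c["fy"],c["cy"]],[0,0,1.]]),np.array([c["k1"],0,0,0.])
def cast(c,uv,z):
    k,d=K(c);R=cv2.Rodrigues(np.array(c["rvec"],float))[0];t=np.array(c["tvec"],float)
    n=cv2.undistortPoints(np.array(uv,float).reshape(-1,1,2),k,d,None,None).reshape(-1,2)
    r=np.c_[n,np.ones(len(n))]@R;o=-R.T@t
    return o+r*((z-o[2])/r[:,2])[:,None]
def proj(c,P):
    k,d=K(c);return cv2.projectPoints(np.array(P,float).reshape(-1,1,3),np.array(c["rvec"],float),np.array(c["tvec"],float),k,d)[0].reshape(-1,2)
def blobs(img,lo,hi,roi,mn=5):
    h=cv2.cvtColor(img,cv2.COLOR_RGB2HSV);m=cv2.inRange(h,np.array(lo),np.array(hi))
    x0,y0,x1,y1=roi;q=np.zeros_like(m);q[y0:y1,x0:x1]=m[y0:y1,x0:x1]
    n,_,s,c=cv2.connectedComponentsWithStats(q)
    return [(c[i].round(2),s[i,4],s[i,:4]) for i in range(1,n) if s[i,4]>=mn]
E
python3 - <<'E'
import pickle;from h import *
d=pickle.load(open("cams.pkl","rb"))
R={"top":(270,140,400,260),"scene":(230,170,380,285)}
for n in R:
    c=d[n];im=c["pixels"]
    for col,lo,hi,z in(("blue",(105,120,60),(125,255,255),.025),("red",(0,110,50),(8,255,255),.045),("red2",(172,110,50),(180,255,255),.045),("yel",(15,110,60),(32,255,255),.045)):
        for b in blobs(im,lo,hi,R[n]): print(n,col,b,cast(c,[b[0]],z).round(4)[0])
    R0=cv2.Rodrigues(np.array(c["rvec"]))[0];print("campos",-R0.T@c["tvec"])
a=d["top"]["pixels"][145:260,270:400,::-1];b=d["scene"]["pixels"][170:285,240:370,::-1]
cv2.imwrite("pics/crop.png",np.vstack([cv2.resize(a,None,fx=5,fy=5,interpolation=2)[:575],])[:, :])
cv2.imwrite("pics/crop.png",cv2.resize(np.hstack([a,b]),None,fx=3,fy=3,interpolation=cv2.INTER_CUBIC))
E
```

```text
top blue (array([339.08, 243.07]), np.int32(170), array([332, 236,  15,  15], dtype=int32)) [ 0.413  -0.3198  0.025 ]
top red (array([320.85, 178.65]), np.int32(20), array([318, 175,   7,   8], dtype=int32)) [ 0.5551 -0.2773  0.045 ]
top red (array([331.09, 190.14]), np.int32(22), array([327, 187,   9,   7], dtype=int32)) [ 0.5296 -0.3003  0.045 ]
top red (array([337.83, 203.83]), np.int32(23), array([334, 202,   9,   5], dtype=int32)) [ 0.4993 -0.3155  0.045 ]
top red (array([341.04, 218.92]), np.int32(24), array([336, 218,  11,   3], dtype=int32)) [ 0.466  -0.3228  0.045 ]
top red (array([341.48, 233.87]), np.int32(23), array([336, 233,  11,   3], dtype=int32)) [ 0.4332 -0.3239  0.045 ]
top red2 (array([343. , 217.2]), np.int32(5), array([341, 217,   5,   2], dtype=int32)) [ 0.4698 -0.3271  0.045 ]
top yel (array([306.13, 167.04]), np.int32(23), array([303, 163,   7,   9], dtype=int32)) [ 0.581  -0.2441  0.045 ]
campos [ 0.41868396 -0.27437619  0.91361878]
scene blue (array([261.47, 247.18]), np.int32(217), array([251, 241,  22,  13], dtype=int32)) [ 0.4115 -0.3207  0.025 ]
scene red (array([324.57, 194.67]), np.int32(30), array([320, 193,  10,   5], dtype=int32)) [ 0.5657 -0.2629  0.045 ]
scene red (array([319.86, 203.48]), np.int32(42), array([315, 200,  10,   8], dtype=int32)) [ 0.5412 -0.2843  0.045 ]
scene red (array([310. , 214.5]), np.int32(18), array([306, 212,   8,   7], dtype=int32)) [ 0.5074 -0.306   0.045 ]
scene red (array([293.38, 222.19]), np.int32(16), array([291, 220,   6,   7], dtype=int32)) [ 0.4725 -0.3123  0.045 ]
scene red (array([273.13, 227.6 ]), np.int32(15), array([271, 225,   5,   7], dtype=int32)) [ 0.438  -0.3099  0.045 ]
scene yel (array([324.88, 187.89]), np.int32(83), array([320, 183,  10,  11], dtype=int32)) [ 0.5807 -0.2423  0.045 ]
campos [ 0.11399682 -0.88455317  0.44867649]
```

View pics/crop.png

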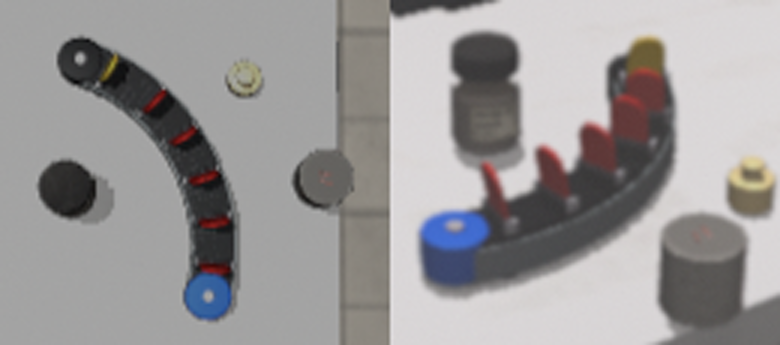

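```bash
python3 - <<'E'
import pickle;from h import *
from scipy.optimize import least_squares
d=pickle.load(open("cams.pkl","rb"));c=d["top"]
g=cv2.cvtColor(c["pixels"],cv2.COLOR_RGB2GRAY)
print("black cap",cast(c,[(296.7,165.0)],.025),"shaker front",cast(c,[(60,205),(235,205),(235,40)],0).round(3).tolist())
for n,uv,z in(("jar",(292,208),.062),("weight",(352,171),.025),("core",(378,204.5),.04)):print(n,cast(c,[uv],z).round(3))
R=blobs(c["pixels"],(0,110,50),(8,255,255),(270,140,400,260))[::-1]
P=cast(c,[b[0] for b in R],.045)[:,:2]
Y=cast(c,[(306.13,167.04)],.045)[:,:2]
B=cast(c,[(339.08,243.07)],.025)[0,:2]
S=np.array([0,34,68,102,136,178])/150
# params: centre, angle of flag1 ; foot(a)=C+.15(cos,sin), lean shifts blob 3 mm back
def f(p):
    a=p[2]+S-.003/.15
    return (p[:2]+.15*np.c_[np.cos(a),np.sin(a)]-np.r_[P,Y]).ravel()
r=least_squares(f,[.43,-.17,-1.4]);C=r.x[:2]
print(r.x,np.abs(r.fun).max());print("blue radius",np.hypot(*(B-C)),"s rel flag1",.15*(np.arctan2(*(B-C)[::-1])-r.x[2]))
for s in(-27,0,34,68,102,136,144,178):
    a=r.x[2]+s/150;print(s,(C+.15*np.array([np.cos(a),np.sin(a)])).round(4),"heading",round(np.degrees(a)+90,1))
E
python3 -m jog '[[[0,0,-0.02,0,0,0],[0,-0.05,0,0,0,0],[0,-0.05,0,0,0,5],[0,-0.05,0,0,0,0]]]' 0
python3 -c "
from workcell import bot;print(bot.get_obs()['joint_pos'])"
```

```text
black cap [[ 0.58920532 -0.22171729  0.025     ]] shaker front [[0.493, 0.332, 0.0], [0.498, -0.078, 0.0], [0.903, -0.063, 0.0]]
jar [[ 0.487 -0.215  0.062]]
weight [[ 0.577 -0.348  0.025]]
core [[ 0.499 -0.405  0.04 ]]
[ 0.44735439 -0.17439734 -1.64958559] 0.0007885604210942088
blue radius 0.14940532407578455 s rel flag1 -0.02301231118177006
-27 [ 0.409  -0.3194] heading -14.8
0 [ 0.4355 -0.3239] heading -4.5
34 [ 0.4695 -0.3228] heading 8.5
68 [ 0.5022 -0.314 ] heading 21.5
102 [ 0.5322 -0.2981] heading 34.4
136 [ 0.5578 -0.2759] heading 47.4
144 [ 0.5631 -0.2698] heading 50.5
178 [ 0.5816 -0.2414] heading 63.5
clock: 0.6
eef_pos: [0.0991, 0.3332, 0.2485]
tool_rot: [0.195, 0.981, -0.004, -0.0]
ft_force: [-0.7, -0.1, 1.1]
grip_width: 0.0122
[ 1.28161774e+00 -6.63614336e-02 -2.91402396e-01  1.35310049e+00
  8.80466721e-05  1.67411730e+00]
```

```bash
python3 -m jog '[[[0,0,0,0,0,-7.7],[-0.0475,-0.036,0,0,0,0],[-0.0475,-0.036,0,0,0,0],[-0.0475,-0.036,0,0,0,0],[-0.0475,-0.036,0,0,0,0],[-0.0475,-0.036,0,0,0,0],[-0.0475,-0.036,0,0,0,0]]]'
python3 -m jog '[[[-0.0237,-0.048,0,0,0,0],[-0.0237,-0.048,0,0,0,0],[-0.0237,-0.048,0,0,0,0],[-0.0237,-0.048,0,0,0,0],[-0.0237,-0.048,0,0,0,0],[-0.0237,-0.048,0,0,0,0],[-0.0237,-0.048,0,0,0,0],[0,0,0,0,0,0]]]'
cat > st.py <<'E'
from workcell import bot;from h import *
from scipy.spatial.transform import Rotation as Ro
import sys
o=bot.get_obs();p=o["eef_pos"];R=Ro.from_quat(o["tool_rot"]);m=R.as_matrix()
C=np.array([.44735,-.17440]);v=p[:2]-C;s=150*(np.arctan2(v[1],v[0])+1.64959)
print("t",o["clock"].round(2),"p",p.round(4),"heading",np.degrees(np.arctan2(-m[1,0],-m[0,0])).round(1),"zaxis",m[:,2].round(3),"s",s.round(1),"rad",(1000*np.hypot(*v)).round(1),"F",o["ft_force"].round(1),"grip",o["grip_width"],"j",o["joint_pos"].round(2))
a=np.radians(float(sys.argv[1])/150*57.29578-94.515) if len(sys.argv)>1 else None
if a is not None:
    q=np.r_[C+.15*np.array([np.cos(a),np.sin(a)]),float(sys.argv[2])]
    print("target",q.round(4),"tool delta",(m.T@(q-p)).round(4))
E
python3 st.py -29 0.10
```

```text
clock: 1.48
eef_pos: [0.3244, 0.0452, 0.2497]
tool_rot: [0.118, 0.993, -0.003, 0.001]
ft_force: [1.3, 2.2, 0.9]
grip_width: 0.0004
clock: 2.48
eef_pos: [0.407, -0.3367, 0.2477]
tool_rot: [0.122, 0.993, -0.001, -0.0]
ft_force: [-1.2, 0.5, -0.3]
grip_width: 0.0002Traceback (most recent call last):
  File "st.py", line 6, in <module>
    print("t",o["clock"].round(2),"p",p.round(4),"heading",np.degrees(np.arctan2(-m[1,0],-m[0,0])).round(1),"zaxis",m[:,2].round(3),"s",s.round(1),"rad",(1000*np.hypot(*v)).round(1),"F",o["ft_force"].round(1),"grip",o["grip_width"],"j",o["joint_pos"].round(2))
              ^^^^^^^^^^^^^^^^
AttributeError: 'float' object has no attribute 'round'
```

```bash
sed -i 's/o\["clock"\].round(2)/round(o["clock"],2)/' st.py; python3 st.py -29 0.10
```

```text
t 2.48 p [ 0.407  -0.3367  0.2477] heading -14.0 zaxis [-0.001 -0.002 -1.   ] s -24.7 rad 167.2 F [-1.2  0.5 -0.3] grip 0.0002453878778643012 j [-0.69  0.29  0.11  1.39 -0.   -0.44]
target [ 0.407  -0.3189  0.1   ] tool delta [0.0043 0.0176 0.1477]
```

```bash
python3 -m jog '[[[0.006,0.0176,0.037,0,0,0],[0,0,0.037,0,0,0],[0,0,0.037,0,0,0],[0,0,0.037,0,0,0],[0,0,0,0,0,0]]]'
python3 st.py -29 0.046
python3 - <<'E'
from workcell import bot;from h import *
a=bot.camera("top")["pixels"];b=bot.camera("scene")["pixels"];w=bot.camera("wrist")["pixels"]
x=cv2.resize(np.hstack([a[145:260,270:400],b[170:285,240:370]]),(780,345),interpolation=2)
x=np.vstack([x,np.pad(cv2.resize(w,(408,255)),((0,0),(0,372),(0,0)))])
cv2.imwrite("pics/a1.png",x[:,:,::-1])
E
```

```text
clock: 3.1
eef_pos: [0.4034, -0.3137, 0.0953]
tool_rot: [0.121, 0.993, 0.001, -0.002]
ft_force: [-0.5, 0.6, 0.4]
grip_width: -0.0001
t 3.1 p [ 0.4034 -0.3137  0.0953] heading -14.0 zaxis [-0.003  0.001 -1.   ] s -34.0 rad 146.0 F [-0.5  0.6  0.4] grip -0.00012810600036413934 j [-0.66  0.37 -0.19  1.01 -0.   -0.42]
target [ 0.407  -0.3189  0.046 ] tool delta [-0.0049 -0.0042  0.0492]
```

View pics/a1.png

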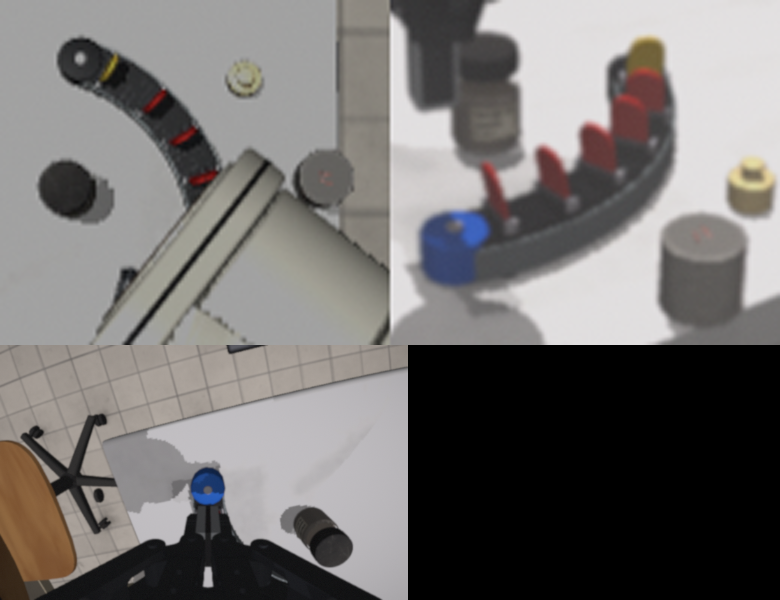

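The arm hangs over the blue cap (top crop). In the wrist view the closed fingers line up with the cap at (208,485), and all six flags are still standing in the scene crop.

```bash
python3 -m jog '[[[-0.004,-0.004,0.02,0,0,0],[0,0,0.02,0,0,0],[0,0,0.008,0,0,0],[0,0,0,0,0,0]]]'
python3 st.py -25 0.046
python3 - <<'E'
from workcell import bot;from h import *
b=bot.camera("scene");x=cv2.resize(b["pixels"][150:290,220:400],(720,560),interpolation=2)
cv2.imwrite("pics/a2.png",x[:,:,::-1])
E
```

```text
clock: 3.75
eef_pos: [0.4158, -0.3258, 0.0592]
tool_rot: [0.121, 0.993, -0.006, 0.01]
ft_force: [-0.4, 0.2, 0.0]
grip_width: -0.0003
t 3.75 p [ 0.4158 -0.3258  0.0592] heading -13.9 zaxis [ 0.017 -0.015 -1.   ] s -19.0 rad 154.7 F [-0.4  0.2  0. ] grip -0.00032299065654619463 j [-0.66  0.42 -0.22  0.91 -0.   -0.42]
target [ 0.4109 -0.3199  0.046 ] tool delta [0.0065 0.0047 0.013 ]
```

View pics/a2.png

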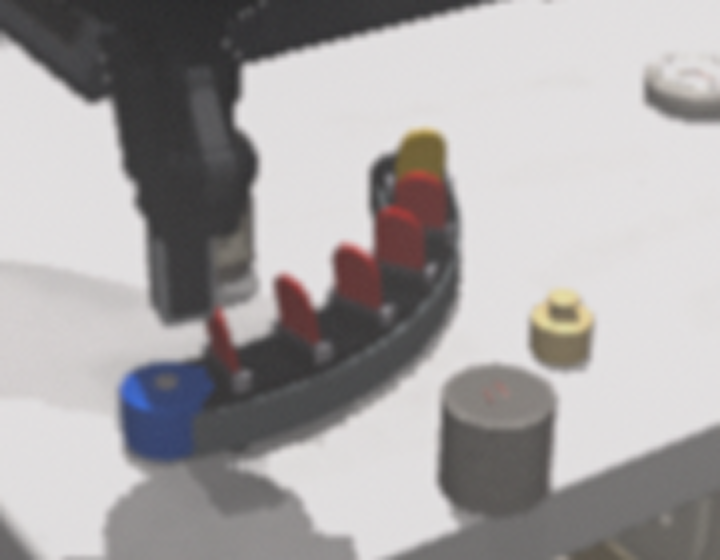

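The fingertips, at (200,310), hang near flag 1 at (222,345). The pose has drifted forward, so I'll back off and correct it before going lower.

```bash
cat >> st.py <<'E'
    h=a+np.pi/2;f=np.array([np.cos(h),np.sin(h),0]);M=np.c_[-f,[-f[1],f[0],0],[0,0,-1]]
    print("turn deg",np.degrees((R.inv()*Ro.from_matrix(M)).as_rotvec()).round(2),"vel",o["joint_vel"].round(3))
E
python3 -m jog '[[[0.011,0.0047,0,0,0,0],[0,0,0,0,0,0],[0,0,0,0,0,0]]]';python3 st.py -29 0.046;  python3 -m jog '[[[0,0,0,0,0,0],[0,0,0,0,0,0]]]';python3 st.py -29 0.046
```

```text
clock: 4.18
eef_pos: [0.4067, -0.319, 0.0614]
tool_rot: [0.121, 0.993, -0.007, 0.011]
ft_force: [0.0, -1.0, 1.0]
grip_width: -0.0004
t 4.17 p [ 0.4067 -0.319   0.0614] heading -13.9 zaxis [ 0.021 -0.017 -1.   ] s -29.3 rad 150.2 F [ 0. -1.  1.] grip -0.00036214915873171314 j [-0.66  0.39 -0.26  0.89 -0.   -0.42]
target [ 0.407  -0.3189  0.046 ] tool delta [0.0001 0.0003 0.0154]
turn deg [-0.66  1.41  1.65] vel [-0.    -0.01  -0.013  0.007 -0.002 -0.   ]
clock: 4.42
eef_pos: [0.4069, -0.3191, 0.0617]
tool_rot: [0.121, 0.993, -0.007, 0.012]
ft_force: [-0.2, -0.3, 0.3]
grip_width: -0.0002
t 4.42 p [ 0.4069 -0.3191  0.0617] heading -13.9 zaxis [ 0.021 -0.018 -1.   ] s -29.0 rad 150.3 F [-0.2 -0.3  0.3] grip -0.0002161420934266302 j [-0.66  0.39 -0.25  0.9  -0.   -0.42]
target [ 0.407  -0.3189  0.046 ] tool delta [0.0003 0.0004 0.0157]
turn deg [-0.67  1.44  1.65] vel [ 0.001 -0.     0.001  0.001 -0.     0.   ]
```

```bash
python3 -m jog '[[[0.001,0,0.009,-0.7,1.4,0],[0.001,0,0.006,0,0,0],[0,0,0,0,0,0],[0,0,0,0,0,0]]]';python3 st.py -29 0.046
```

```text
clock: 4.92
eef_pos: [0.4049, -0.3187, 0.0447]
tool_rot: [0.121, 0.993, 0.001, -0.001]
ft_force: [-0.0, -0.7, 0.2]
grip_width: 0.0002
t 4.92 p [ 0.4049 -0.3187  0.0447] heading -13.9 zaxis [-0.002  0.002 -1.   ] s -31.1 rad 150.4 F [-0.  -0.7  0.2] grip 0.0002036025750879851 j [-0.67  0.43 -0.25  0.9   0.   -0.42]
target [ 0.407  -0.3189  0.046 ] tool delta [-0.0021  0.0003 -0.0013]
turn deg [ 0.09 -0.15  1.65] vel [-0.001  0.004 -0.005 -0.001  0.    -0.   ]
```

```bash
python3 -m jog '[[[-0.005,0,0,0,0,-1.5],[-0.005,0,0,0,0,-1.5],[-0.005,0,0,0,0,-1.5],[-0.005,0,0,0,0,-1.5],[-0.005,0,0,0,0,-1.5],[0,0,0,0,0,0],[0,0,0,0,0,0]]]';python3 st.py 8 0.045
python3 - <<'E'
from workcell import bot;from h import *
b=bot.camera("scene");x=cv2.resize(b["pixels"][150:290,220:400],(540,420),interpolation=2)
cv2.imwrite("pics/a3.png",x[:,:,::-1])
E
```

```text
clock: 5.8
eef_pos: [0.432, -0.3239, 0.0452]
tool_rot: [0.051, 0.999, 0.001, -0.001]
ft_force: [-0.3, 0.5, 0.3]
grip_width: 0.0004
t 5.8 p [ 0.432  -0.3239  0.0452] heading -5.9 zaxis [-0.001  0.001 -1.   ] s -3.6 rad 150.3 F [-0.3  0.5  0.3] grip 0.0004099613680668839 j [-0.64  0.47 -0.18  0.92  0.   -0.54]
target [ 0.4435 -0.3244  0.045 ] tool delta [-0.0116  0.0007  0.0002]
turn deg [ 0.07 -0.06 -4.42] vel [ 0.002  0.001  0.002 -0.    -0.001 -0.002]
```

View pics/a3.png

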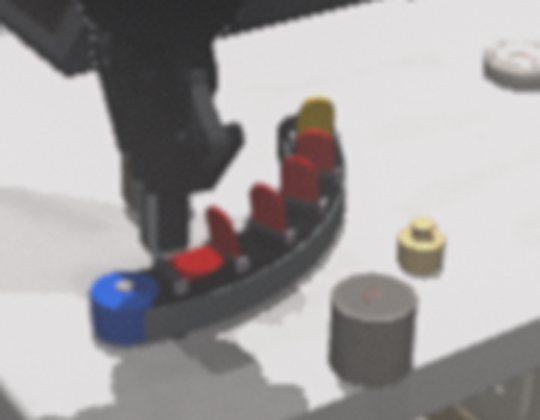

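Flag 1 lies flat at (198,262), the other five flags stand, and the force is close to zero. I'll carry on along the arc.

```bash
python3 -m jog '[[[-0.006,0.0001,0,0,0,-2.3],[-0.006,0.0001,0,0,0,-2.3],[-0.006,0.0001,0,0,0,-2.3],[-0.006,0.0001,0,0,0,-2.3],[-0.006,0.0001,0,0,0,-2.3],[-0.006,0.0001,0,0,0,-2.3],[-0.006,0.0001,0,0,0,-2.3],[-0.006,0.0001,0,0,0,-2.3],[-0.006,0.0001,0,0,0,-2.3],[0,0,0,0,0,0],[0,0,0,0,0,0]]]';python3 st.py 100 0.045
```

```text
clock: 7.22
eef_pos: [0.4893, -0.3187, 0.045]
tool_rot: [-0.142, 0.99, 0.001, -0.0]
ft_force: [-0.4, -0.1, -0.4]
grip_width: 0.0005
t 7.22 p [ 0.4893 -0.3187  0.045 ] heading 16.3 zaxis [-0.001  0.002 -1.   ] s 54.3 rad 150.3 F [-0.4 -0.1 -0.4] grip 0.0005137684825099593 j [-0.58  0.55 -0.05  0.98  0.   -0.86]
target [ 0.5305 -0.2992  0.045 ] tool delta [-0.045   0.0071 -0.0001]
turn deg [  0.11  -0.02 -17.36] vel [ 0.001  0.001  0.003 -0.001  0.    -0.004]
```

Tracking is excellent: 150.3 mm radius at z 0.045. I'll continue to about s ≈ 113, past flag 4.

```bash
python3 -m jog '[[[-0.006,0.0001,0,0,0,-2.3],[-0.006,0.0001,0,0,0,-2.3],[-0.006,0.0001,0,0,0,-2.3],[-0.006,0.0001,0,0,0,-2.3],[-0.006,0.0001,0,0,0,-2.3],[-0.006,0.0001,0,0,0,-2.3],[-0.006,0.0001,0,0,0,-2.3],[-0.006,0.0001,0,0,0,-2.3],[-0.006,0.0001,0,0,0,-2.3],[0,0,0,0,0,0],[0,0,0,0,0,0]]]';python3 st.py 134 0.045
python3 - <<'E'
from workcell import bot;from h import *
b=bot.camera("scene");x=cv2.resize(b["pixels"][150:290,220:400],(540,420),interpolation=2)
cv2.imwrite("pics/a4.png",x[:,:,::-1])
E
```

```text
clock: 8.6
eef_pos: [0.5404, -0.2923, 0.0449]
tool_rot: [-0.33, 0.944, 0.001, -0.0]
ft_force: [-0.2, -0.2, 0.6]
grip_width: -0.0003
t 8.6 p [ 0.5404 -0.2923  0.0449] heading 38.5 zaxis [-0.001  0.002 -1.   ] s 112.0 rad 150.2 F [-0.2 -0.2  0.6] grip -0.0002991201312612176 j [-0.5   0.6   0.05  1.02  0.   -1.17]
target [ 0.5565 -0.2773  0.045 ] tool delta [-0.0219  0.0017 -0.0001]
turn deg [ 0.12  0.01 -8.16] vel [ 0.003  0.002  0.    -0.001  0.003 -0.003]
```

View pics/a4.png

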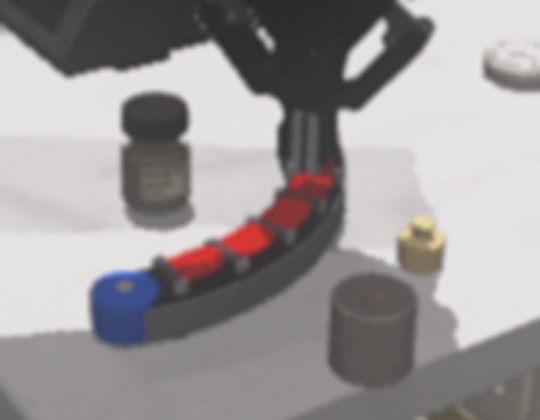

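Flags 1 to 4 lie flat, at (195,262), (246,240), (290,213) and (312,184). Next is a slow, short push to tip flag 5.

```bash
python3 -m jog '[[[-0.005,0.0001,0,0,0,-2],[-0.005,0.0001,0,0,0,-2],[-0.005,0.0001,0,0,0,-2],[-0.005,0.0001,0,0,0,-2],[0,0,0,0,0,0],[0,0,0,0,0,0]]]';python3 st.py 134 0.045
```

```text
clock: 9.4
eef_pos: [0.556, -0.2778, 0.045]
tool_rot: [-0.399, 0.917, 0.001, -0.0]
ft_force: [0.0, -0.3, -0.6]
grip_width: -0.0001
t 9.4 p [ 0.556  -0.2778  0.045 ] heading 47.1 zaxis [-0.001  0.002 -1.   ] s 133.3 rad 150.0 F [ 0.  -0.3 -0.6] grip -0.00014083381995857032 j [-0.46  0.61  0.07  1.03  0.   -1.29]
target [ 0.5565 -0.2773  0.045 ] tool delta [-0.0007 -0.     -0.    ]
turn deg [0.12 0.03 0.39] vel [ 0.004  0.001  0.002  0.001 -0.    -0.002]
```

```bash
python3 -m jog '[[[0.006,0,0,0,0,0],[0.006,0,-0.006,0,0,0],[0.002,0,-0.015,0,0,0],[0.002,0,-0.02,0,0,0],[0,0,-0.03,0,0,0],[0,0,-0.03,0,0,0],[0,0,-0.03,0,0,0],[0,0,0,0,0,0]]]'
python3 -m jog '[[[0.05,0,-0.01,0,0,0],[0.05,0,-0.01,0,0,0],[0.05,0,0,0,0,0],[0.03,0,0,0,0,0],[0,0,0,0,0,0],[0,0,0,0,0,0]]]'
python3 - <<'E'
from workcell import bot;from h import *
a=bot.camera("top");b=bot.camera("scene")
x=np.hstack([cv2.resize(a["pixels"][145:260,270:400],(390,345),interpolation=2),cv2.resize(b["pixels"][170:285,240:370],(390,345),interpolation=2)])
cv2.imwrite("pics/a5.png",x[:,:,::-1])
for c,lo,hi,r in((a,(105,120,60),(125,255,255),(270,140,400,260)),(b,(105,100,40),(125,255,255),(230,170,380,285)),(b,(15,110,60),(32,255,255),(310,170,340,210))):
    print([(k[0],k[1],cast(c,[k[0]],.025)[0].round(4)) for k in blobs(c["pixels"],lo,hi,r)])
E
```

```text
clock: 10.4
eef_pos: [0.544, -0.2929, 0.1869]
tool_rot: [-0.398, 0.917, -0.001, 0.002]
ft_force: [0.5, -0.9, -0.9]
grip_width: 0.0001
clock: 11.15
eef_pos: [0.4165, -0.4269, 0.2062]
tool_rot: [-0.398, 0.917, -0.001, 0.002]
ft_force: [0.0, 0.7, 0.1]
grip_width: 0.0001
[(array([339.17, 242.99]), np.int32(175), array([ 0.4132, -0.32  ,  0.025 ]))]
[(array([260.94, 251.05]), np.int32(352), array([ 0.4059, -0.3292,  0.025 ]))]
[(array([324.75, 188.59]), np.int32(97), array([ 0.602 , -0.2127,  0.025 ]))]
```

View pics/a5.png

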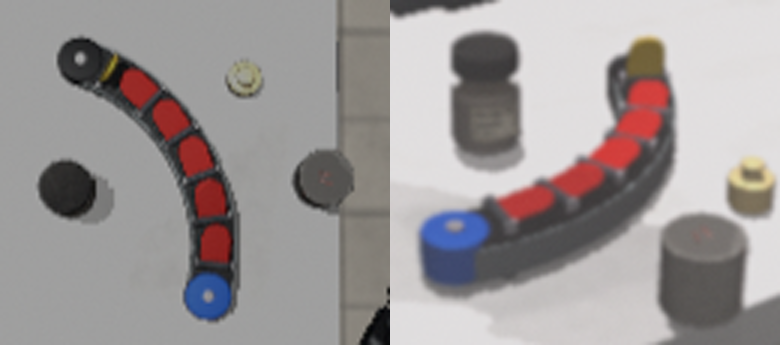

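All five red flags are flat and the yellow flag still stands, at (109,67) in the top crop and (646,55) in the scene crop. The rail, jar, weight and core look unmoved, and the hand is clear of everything.

```bash
python3 -c "
from workcell import bot;print(bot.job_done())"
```

```text
the job is handed in; nothing more can be done
None
```

The five red flags are down, the yellow flag is still standing, and the job was handed in about 11 s into the 38 s allowed.

I closed the fingers and traced the arc from the blue end with the tips 45 mm above the table. The sweep stopped just past the flag 5 hinge, about 30 mm short of the yellow flag; then I backed off and lifted the hand away.

- **Order:** views part-way through showed flag 1 down alone, then flags 1–4. I did not photograph each fall separately, so the order of flags 2, 3 and 4 among themselves rests on the sweep passing them in turn.
- **Force:** the readings between moves stayed around 1 N during the sweep, which is noise level.
- **Rail:** the blue cap measured within 0.3 mm of where it started in the top view. The scene-view figure for the cap differs by about 1 cm, because I used a looser colour threshold there that also took in the side of the cap. I don't count that as movement.
- **Bystanders:** the jar, weight and core look unmoved in both final views; I did not re-measure them.
- **Approach:** on the way down to flag 1 the tool drifted about 1 cm forward. I corrected that before touching anything.

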